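Put the broken ken in the rejects drawer and shut it

TASK

One of the two kens hanging on the peg rail has had its spike snapped off short. Take that one off its pegs, lay it down in the open rejects drawer - its cups will be salvaged, so get it down inside the drawer before letting go instead of dropping it from above - and push the drawer fully shut. Leave the sound ken hanging where it is and do not disturb the other things on the counter.

Things in the scene. Friction and masses are not known exactly. Their poses are not given: they have to be found in the camera images.
- ken_broken: The reject: a turned maple ken (kendama body), 152 mm long, 85 g, spike snapped short. Origin: centre of the base cup's underside; z along the ken to the broken end (up as it hangs, origin 45 mm over the counter), y along the cross piece. Base cup 38 mm wide, tapering to a 20 mm handle by z = 32 mm. Hangs on either of the two pairs of pegs, handle down between them.
- ken_broken_cross (a point): Its cross piece (sarado): this point is on its axis, 105 mm along z from the ken's origin; axes as the ken. It runs along y from -30 to +35 mm, waist 28 mm thick, flaring from y = -10 and +10 to end cups 41 mm (-y) and 45 mm (+y) in diameter. It lies over the two pegs.
- ken_broken_end (a point): Centre of the blunt broken end of the spike's stub, 152 mm along z from the ken's origin. The stub stands up from the cross piece and tapers from 15 mm thick at its root (z = 117 mm) to 10 mm here; it can be pinched from above, best with the fingertips at z = 128 mm or more, clear of the cups.
- ken_sound: The good ken, to be left hanging on the other pegs: same shape and size, but with its whole pointed spike, 182 mm long. Origin and axes as for the broken one.
- rail: Fixed cedar peg rail standing on the counter. Origin on the counter, midway along the rail, right under the kens' hanging line; x from peg tips to backboard (away from the robot), y along it, z up. Backboard 320 mm long, front face at x = +45 mm, its top 155 mm high. Feet at y = +-145 mm, from x = -10 to +120 mm, 18 mm high.
- rail_pegs (a point): Midpoint of the pegs' height, 127 mm above the rail's origin; axes as rail. Two pairs of level round pegs, 10 mm thick, centred at y = -80 and +80 mm, tips at x = -30 mm. The pegs of a pair stand 44 mm apart (34 mm clear), so a ken's base cup cannot pass up between them: raise the ken 10 mm, draw it 55 mm or more towards -x off the tips, then lift.
- drawer (a joint): Opening of the rejects drawer in m: 0 = fully shut, 0.215 = its stop; starts between 0.185 and 0.205. It slides level with about 1.2 N of friction and stays where it is left.
- drawer_floor (a point): Point on the drawer's inner floor (moves with it), midway across, at the foot of the front panel's inner face, 20 mm above the counter. x points the way the drawer slides shut (away from the robot), y along its width, z up. Inside: from x = 0 to 233 mm, y = -69 to +69 mm; side walls 52 mm high above this floor. The front panel is higher, see drawer_front.
- drawer_front (a point): Middle of the top edge of the drawer's front panel, on its outer face, 102 mm above the counter; axes as drawer_floor, which lies 21 mm further along +x and 82 mm lower. Panel 15 mm thick, 176 mm wide; brass knob at its middle 45 mm above the counter, 24 mm wide, 26 mm proud. Push on panel or knob along +x to shut it.
- unit_face (a point): Middle of the top front edge of the fixed drawer unit (dark wood, 180 mm wide, 269 mm deep, 105 mm high), axes as drawer_floor; the drawer slides in under this edge. The opening's upper edge is 73 mm above the drawer's floor: whatever sticks up higher stops the drawer.
- tama: Bystander: a purple lacquered ball (tama), 60 mm diameter, resting on a low wooden ring on the counter right behind the rail's backboard. Origin at its centre.
- whetstone: Bystander: a grey stone whetting block, 180 x 60 x 30 mm, lying on the counter near the robot, between rail and drawer. Origin: centre of its underside, x along its length.
- bead_insert: Bystander: a stepped brass bead insert, 36 mm diameter, 26 mm high, standing on the counter in front of the rail. Origin: centre of its underside.

How it is judged:
On the way, in this order (a step that is already met when the one before it is completed fails the run):
1. the broken ken has been drawn off its pegs, clear of the peg tips (x of ken_broken in the frame of rail below -0.045 m), for 0.1 s.
2. the broken ken lies in the drawer, let go, the drawer still open (z of each of ken_broken, ken_broken_end in the frame of drawer_floor below 0.06 m and x of ken_broken in the frame of drawer_floor between -0.002 and 0.235 m and y of ken_broken in the frame of drawer_floor between -0.07 and 0.07 m and contact force between ken_broken and the fingers below 0.1 N and value of joint drawer above 0.03 m), for 0.2 s.
At the end, for the whole second after the job is handed in: The drawer is shut to within 6 mm; the broken ken lies at rest on the drawer's floor, inside its walls, both its ends less than 60 mm above that floor; the sound ken hangs upright within 30 mm of where it hung; ball, whetstone and brass insert are within 30 mm of where they stood (value of joint drawer below 0.006 m and z of each of ken_broken, ken_broken_end in the frame of drawer_floor below 0.06 m and x of ken_broken in the frame of drawer_floor between -0.002 and 0.235 m and y of ken_broken in the frame of drawer_floor between -0.07 and 0.07 m and linear speed of ken_broken below 0.03 m/s and distance of each of ken_sound, tama, whetstone, bead_insert from where it was at the start of the episode below 0.03 m and angle between ken_sound's own z axis and vertical below 0.2 rad); the robot touches nothing.
It fails at once if the broken ken is let fall through the air with its lowest end more than 60 mm above the drawer's floor (contact force between ken_broken and anything else below 0.02 N and distance of ken_broken from where it was at the start of the episode above 0.06 m and z of each of ken_broken, ken_broken_end in the frame of drawer_floor above 0.06 m).
It fails at once if the sound ken is moved more than 30 mm (distance of ken_sound from where it was at the start of the episode above 0.03 m).
It fails at once if a bystander on the counter is moved more than 30 mm (distance of any of tama, whetstone, bead_insert from where it was at the start of the episode above 0.03 m).
It also fails if it takes over 64 s, if anything falls off the work surface, if the arm or the gripper's body presses on something with over 40 N, if the wrist force passes 120 N, or if a joint passes its speed limit or range.

ROBOT

A 6-joint arm with a two-finger parallel gripper is mounted at the origin on the work surface. World frame = base frame: x ahead of the robot, y to its left, z up, the work surface at z = 0. Lengths are in m, angles in rad, forces in N, time in s.
With the tool pointing down it reaches from about 0.275 to 0.875 m from the base axis. Payload 12.5 kg.
Tool frame: the origin (TCP) lies on the centre line of the jaws, within the pads' length; the fingertips stand r.finger_overhang ahead of it and the grasp point (between the pads) lies 3 mm ahead of it (r.finger_overhang is the distance from the TCP to the fingertips, in m); z points along the fingers, y is the line along which they close (so a half turn about z gives the same grasp; the last joint's range is limited). The gripper opens to 85 mm and grips with 20 to 120 N. Pads are 22 mm wide; open, the fingers measure 114 mm over their backs; the gripper's body (76 mm by 85 mm) begins 54 mm behind the grasp point. The pads swing forward as they close: fully open they stand 13 mm farther back than shut.
Start: joints at [1.042, 0.351, 1.652, -0, 1.139, -0.085], TCP at [0.236, 0.497, 0.253] pointing down, gripper open.
Joint ranges: [-2.75, 2.75], [-0.79, 2.1], [0.01, 2.65], [-1.57, 4.71], [0.07, 3.14], [-2.87, 2.87]. Speed limits (rad/s): [2.22, 2.22, 2.79, 3.14, 3.14, 3.14].

INTERFACE

Orientations are given as a unit quaternion [x, y, z, w].
In Python, from cell import r, optics gives the robot as it stands. The module is installed in compiled form; this text tells all that it offers. Calls block until the motion is done:
- r.move_to(position, orientation): joint-space move of the TCP to a pose.
- r.move_linear(position, rot=None, vel=0.15): straight line of the TCP; rot=None keeps the orientation; vel is the mean speed in m/s.
- r.set_joints(angles): joint-space move.
- r.set_gripper(opening, squeeze=None): opening from 0.0 (shut) to 1.0 (fully open); squeeze is the grip in N (None keeps the last); returns when the fingers have stopped.
- r.sleep(seconds).
- r.inverse_kinematics(position, orientation): joint angles nearest the present ones, or None.
- optics.get_image(name): name is "side" or "top"; returns a dict with "pixels" (384x512x3 uint8, red, green, blue), "depth" (384x512 float32, m along the optical axis (not along the pixel's ray), 0 where there is no reading), "fx", "fy", "cx", "cy" (pixels), "camera_from_world" (4x4, takes a point from world to camera coordinates). Camera axes: x right, y down, z forward; pixel columns grow to the right and rows downward; lengths in m; the calibration is good to about 2 mm. A picture is of the moment at which its call begins.
A pose or a line that the arm cannot do raises r.PlanningError and nothing moves.
- r.hand_in(): hands the job in; it is judged then, once.
Readings, each from a call of its own:
- r.current_t(): time.
- r.current_q(): joint angles.
- r.current_qvel(): joint speeds.
- r.current_effort(): joint torques, N m.
- r.current_tool_pos(): TCP position.
- r.current_ee_rot(): TCP orientation.
- r.current_contact_force(): force on the tool from outside, world axes, zero at the start.
- r.current_torque(): the same for the moment, N m.
- r.current_opening(): opening from 0.0 (shut) to 1.0 (fully open).
- r.current_finger_force(): force on a finger pad.
Only numpy, scipy, OpenCV 4.12 (cv2) and the standard library are available. Lean on these libraries where they do the work, as an engineer would, in place of code of your own. Each camera call takes 0.05 s, during which the arm holds its last target. There are 200 camera calls.

## Working session

There is one attempt and no reset: what is moved stays moved. The work goes in short steps, each a Python script; the robot and the scene stay as the last script left them, time stands still between calls to the robot, and variables do not carry over. Pictures are saved under pics/ and viewed, at most 10 in all, crops included, and the job is handed in when it is done.

```bash
mkdir -p pics; cat > h.py <<'E'
import numpy as np, cv2
from cell import r, optics
def snap(n,f):
    d=optics.get_image(n); cv2.imwrite(f'pics/{f}.png',d['pixels'][:,:,::-1]); np.savez(f'pics/{f}.npz',**d); return d
def cloud(d):
    h,w=d['depth'].shape; u,v=np.meshgrid(np.arange(w),np.arange(h)); z=d['depth']
    p=np.stack([(u-d['cx'])/d['fx']*z,(v-d['cy'])/d['fy']*z,z,np.ones_like(z)],-1)
    return (p@np.linalg.inv(d['camera_from_world']).T)[...,:3]
E
python3 - <<'E'
from h import *
for n in('side','top'):
    d=snap(n,n+'0'); T=np.linalg.inv(d['camera_from_world']); print(n,d['fx'],T.round(3).tolist())
print(r.finger_overhang,r.current_ee_rot())
E
```

```text
side 403.75521162953805 [[0.991, -0.094, 0.096, 0.459], [-0.135, -0.702, 0.7, -0.665], [0.001, -0.706, -0.708, 0.753], [0.0, 0.0, 0.0, 1.0]]
top 376.79257586022896 [[0.076, -0.976, 0.206, 0.354], [-0.997, -0.075, 0.011, -0.046], [0.005, -0.206, -0.978, 0.935], [0.0, 0.0, 0.0, 1.0]]
0.022 [ 2.20063256e-01  9.75485463e-01 -5.03537934e-04 -1.45915898e-04]
```

View pics/side0.png

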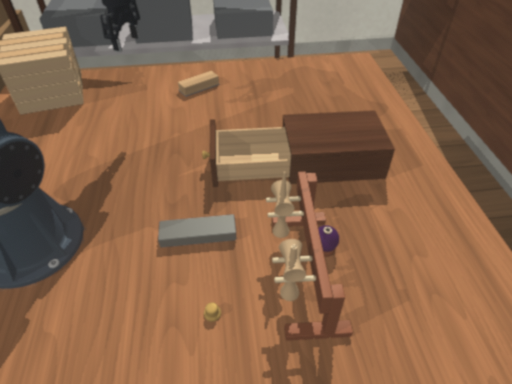

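View pics/top0.png

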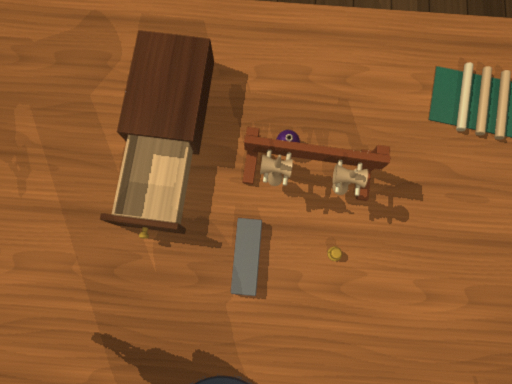

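Side view: kens at about (283,208) and (291,268), drawer at (250,153), unit at (335,145), stone (197,232), insert (212,312), ball (328,238). Top view: kens (276,170) and (350,179). I need a zoom to tell which spike is short, plus the measured positions.

```bash
cat > m.py <<'E'
from h import *
S=dict(np.load('pics/side0.npz'));T=dict(np.load('pics/top0.npz'))
a=cv2.resize(S['pixels'][165:345,190:360],None,fx=3.2,fy=3.2,interpolation=2)[:,:,::-1]
b=cv2.resize(T['pixels'][120:215,235:395],None,fx=3.4*.0+1.55,fy=1.55)[:,:,::-1]
cv2.imwrite('pics/z1.png',a)
b=cv2.resize(T['pixels'][115:220,235:400],None,fx=4.5,fy=4.5,interpolation=2)[:,:,::-1]
cv2.imwrite('pics/z2.png',b)
for n,d in(('S',S),('T',T)):
    P=cloud(d); hsv=cv2.cvtColor(d['pixels'],cv2.COLOR_RGB2HSV); H,s,V=cv2.split(hsv)
    for nm,(v,u) in (dict(S=dict(unit=(130,335),dfloor=(165,255),panel=(122,212),stone=(225,197),ins=(309,212),k1=(205,280),k2=(255,291),board=(220,308)),T=dict(unit=(90,165),dfloor=(190,160),panel=(222,140),stone=(256,247),ins=(253,335),k1=(168,276),k2=(179,350),board=(149,320),ball=(136,288)))[n]).items():
        print(n,nm,hsv[v,u],P[v,u].round(3))
    m=(P[...,2]>.09)&(P[...,2]<.26)&(s<150)&(V>100)&(P[...,0]>.3)&(P[...,0]<.8)&(P[...,1]<.2)&(P[...,1]>-.4)
    c,l,st,ce=cv2.connectedComponentsWithStats(m.astype(np.uint8))
    for i in range(1,c):
        if st[i,4]>40:
            q=P[l==i]; print(n,'comp',st[i],ce[i].round(1),q.min(0).round(3),q.max(0).round(3),'top',np.sort(q[:,2])[-6:].round(3), q[np.argsort(q[:,2])[-4:]].mean(0).round(3))
E
python3 m.py
```

```text
S unit [ 10 128 100] [0.783 0.2   0.104]
S dfloor [ 17  93 142] [0.555 0.133 0.062]
S panel [ 11 126  97] [0.454 0.284 0.102]
S stone [ 25  19 144] [ 0.397 -0.025  0.028]
S ins [ 19 134 200] [ 0.42  -0.248  0.027]
S k1 [ 17  86 124] [ 0.576 -0.109  0.16 ]
S k2 [ 16  88 147] [ 0.572 -0.247  0.175]
S board [  9 122 161] [ 0.625 -0.152  0.154]
S comp [289 136  57   6 195] [311.6 138.7] [0.651 0.15  0.102] [0.8   0.189 0.108] top [0.107 0.107 0.107 0.107 0.107 0.108] [0.735 0.16  0.107]
S comp [209 141   7  19  99] [211.4 149.2] [0.438 0.127 0.091] [0.455 0.199 0.104] top [0.103 0.103 0.103 0.103 0.103 0.104] [0.445 0.161 0.104]
S comp [289 147  62  10 135] [315.5 150.9] [0.644 0.11  0.092] [0.799 0.15  0.108] top [0.107 0.107 0.107 0.107 0.108 0.108] [0.732 0.112 0.108]
S comp [266 171  38  50 860] [282.9 199.8] [ 0.551 -0.115  0.091] [ 0.631 -0.032  0.228] top [0.223 0.223 0.224 0.225 0.226 0.228] [ 0.585 -0.083  0.226]
S comp [ 298  171   47  131 1504] [317.1 239.8] [ 0.611 -0.327  0.091] [ 0.671 -0.007  0.157] top [0.157 0.157 0.157 0.157 0.157 0.157] [ 0.627 -0.201  0.157]
S comp [ 272  239   52   75 1142] [293.5 263.9] [ 0.539 -0.326  0.09 ] [ 0.619 -0.199  0.197] top [0.195 0.195 0.195 0.196 0.196 0.197] [ 0.576 -0.242  0.196]
T unit [ 11 171  82] [0.767 0.196 0.106]
T dfloor [ 17 122 202] [0.541 0.2   0.019]
T panel [ 11 156 103] [0.448 0.212 0.104]
T stone [ 26  33 115] [ 0.395 -0.029  0.031]
T ins [ 20 183 181] [ 0.418 -0.238  0.027]
T k1 [ 18 114 172] [ 0.578 -0.078  0.161]
T k2 [ 17 116 174] [ 0.566 -0.236  0.16 ]
T board [ 11 185 134] [ 0.631 -0.171  0.153]
T ball [ 14 103  62] [ 0.688 -0.106  0.069]
T comp [260 150  33  35 663] [275.8 166.2] [ 0.552 -0.112  0.093] [ 0.627 -0.044  0.228] top [0.224 0.225 0.226 0.227 0.227 0.228] [ 0.586 -0.08   0.227]
T comp [332 160  36  36 709] [349.2 176.6] [ 0.541 -0.274  0.091] [ 0.618 -0.203  0.197] top [0.195 0.195 0.196 0.197 0.197 0.197] [ 0.576 -0.24   0.196]
```

View pics/z1.png

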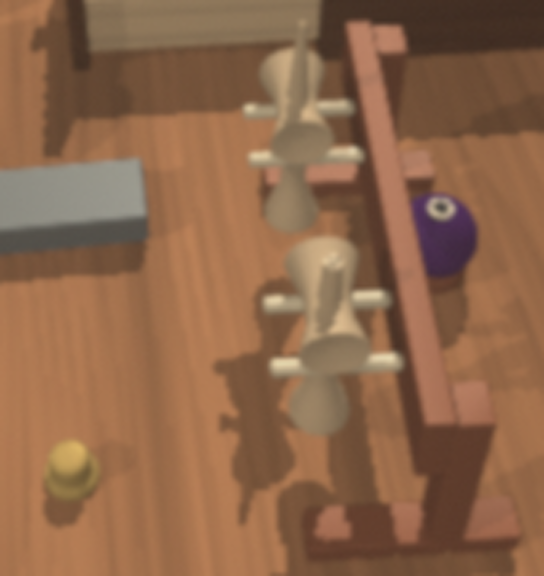

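View pics/z2.png

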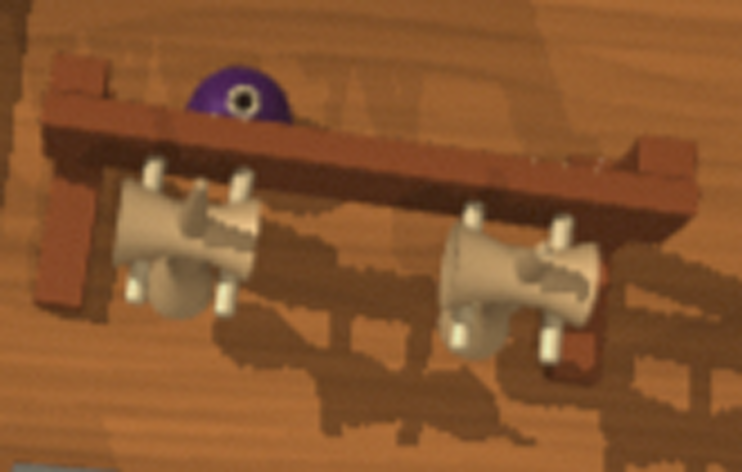

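The broken ken is the right one in the top view, with its stub end 0.196 m up, which matches 45+152 mm. The other tops out at 0.227 m and is sound. Next: rail and drawer frames, plus an IK scan for a tilted handle grasp under the pegs, so the ken can be laid flat afterwards.

```bash
cat > m2.py <<'E'
from h import *
from scipy.spatial.transform import Rotation as R
S=dict(np.load('pics/side0.npz'));T=dict(np.load('pics/top0.npz'))
def rect(P,m,nm):
    c,l,st,ce=cv2.connectedComponentsWithStats(m.astype(np.uint8)); i=1+np.argmax(st[1:,4]); q=P[l==i]
    print(nm,len(q),'z',np.median(q[:,2]).round(3),cv2.boxPoints(cv2.minAreaRect(q[:,:2].astype(np.float32))).round(4).tolist())
for n,d in(('S',S),('T',T)):
    P=cloud(d);x,y,z=P[...,0],P[...,1],P[...,2]
    rect(P,(abs(z-.155)<.006)&(x>.6)&(x<.7)&(y<.02)&(y>-.36),n+' board')
    rect(P,(abs(z-.106)<.006)&(x>.6)&(x<1)&(y>.06)&(y<.4),n+' unit')
    rect(P,(abs(z-.102)<.005)&(x>.41)&(x<.5)&(y>.06)&(y<.4),n+' front')
    rect(P,(abs(z-.020)<.005)&(x>.45)&(x<.7)&(y>.06)&(y<.4),n+' floor')
    for lo,hi in((.05,.07),(.08,.11),(.178,.2)):   # ken slices near -.24
        q=P[(z>lo)&(z<hi)&(abs(x-.575)<.035)&(abs(y+.24)<.045)]
        print(n,lo,len(q),q.mean(0).round(3),q.min(0).round(3),q.max(0).round(3))
def quat(yaw,a,flip=0): # tool z = forward*sin a - up*cos a ; tool y = horizontal
    f=np.array([np.cos(yaw),np.sin(yaw),0]);up=np.array([0,0,1.])
    zt=f*np.sin(a)-up*np.cos(a); yt=np.cross(up,f)*(-1 if flip else 1); return R.from_matrix(np.stack([np.cross(yt,zt),yt,zt],1)).as_quat()
print(R.from_quat(r.current_ee_rot()).as_matrix().round(2).tolist())
for yaw in(-.06,-.25,-.4):
  for a in (50,60,70,80,90):
    for fl in(0,1):
      print(yaw,a,fl,[None if (s:=r.inverse_kinematics(p,quat(yaw,np.radians(a),fl))) is None else np.round(s,2).tolist() for p in([.57,-.24,.09],[.47,-.24,.09])])
for a in(0,-10,-20,-30,-40):
  for fl in(0,1):
    s=r.inverse_kinematics([.51,.18,.042],quat(-.06,np.radians(a),fl)); print('place',a,fl,None if s is None else np.round(s,2).tolist())
E
python3 m2.py
```

```text
S board 1400 z 0.154 [[0.6098999977111816, -0.3253999948501587], [0.6498000025749207, -0.3280999958515167], [0.6714000105857849, -0.00839999970048666], [0.6315000057220459, -0.00570000009611249]]
S unit 4045 z 0.104 [[0.64410001039505, 0.11169999837875366], [0.9132999777793884, 0.09860000014305115], [0.9222999811172485, 0.28380000591278076], [0.6531000137329102, 0.2969000041484833]]
S front 246 z 0.101 [[0.4375999867916107, 0.1251000016927719], [0.45179998874664307, 0.12439999729394913], [0.4603999853134155, 0.3019999861717224], [0.44620001316070557, 0.302700012922287]]
S floor 1270 z 0.02 [[0.4625000059604645, 0.20340000092983246], [0.6643000245094299, 0.19089999794960022], [0.669700026512146, 0.2770000100135803], [0.46779999136924744, 0.2896000146865845]]
S 0.05 166 [ 0.572 -0.252  0.06 ] [ 0.557 -0.262  0.05 ] [ 0.592 -0.233  0.07 ]
S 0.08 37 [ 0.574 -0.25   0.087] [ 0.567 -0.252  0.08 ] [ 0.583 -0.245  0.096]
S 0.178 62 [ 0.575 -0.244  0.189] [ 0.57  -0.248  0.179] [ 0.581 -0.236  0.197]
T board 1388 z 0.154 [[0.6108999848365784, -0.3215999901294708], [0.6500999927520752, -0.3242
[... 3444 characters left out ...]
6], [-0.69, 0.9, 2.37, 2.85, 1.52, -1.61]]
-0.4 90 0 [[-0.52, 0.98, 2.14, 3.02, 1.55, 1.57], [-0.7, 1.03, 2.33, 2.84, 1.78, 1.5]]
-0.4 90 1 [[-0.52, 0.98, 2.14, 3.02, 1.55, -1.57], [-0.7, 1.03, 2.33, 2.84, 1.78, -1.64]]
place 0 0 [0.25, 0.64, 1.81, -0.0, 0.69, -1.26]
place 0 1 [0.25, 0.64, 1.81, -0.0, 0.69, 1.88]
place -10 0 [0.23, 0.7, 1.7, 0.06, 0.91, -1.32]
place -10 1 [0.23, 0.7, 1.7, 0.06, 0.91, 1.82]
place -20 0 [0.21, 0.77, 1.6, 0.1, 1.12, -1.36]
place -20 1 [0.21, 0.77, 1.6, 0.1, 1.12, 1.78]
place -30 0 [0.2, 0.84, 1.49, 0.13, 1.32, -1.38]
place -30 1 [0.2, 0.84, 1.49, 0.13, 1.32, 1.76]
place -40 0 [0.18, 0.92, 1.38, 0.16, 1.52, -1.39]
place -40 1 [0.18, 0.92, 1.38, 0.16, 1.52, 1.75]
```

Frames agree: the rail yaw is about -0.07, so the slot centre is about (0.572,-0.241), against a seen ken axis of (0.575,-0.241). Drawer yaw is about -0.05, its floor starts at x≈0.467, and the unit face is at x≈0.65. I'll grip the handle nearly horizontally.

```bash
cat >> h.py <<'E'
from scipy.spatial.transform import Rotation as R
def quat(yaw,a):
    a=np.radians(a); f=np.array([np.cos(yaw),np.sin(yaw),0]);up=np.array([0,0,1.])
    zt=f*np.sin(a)-up*np.cos(a); yt=np.cross(up,f); return R.from_matrix(np.stack([np.cross(yt,zt),yt,zt],1)).as_quat()
def zax(q): return R.from_quat(q).as_matrix()[:,2]
RX=np.array([np.cos(.07),-np.sin(.07),0]); QG=quat(-.07,75)
G=np.array([.575,-.241,.088])-.008*zax(QG)
def st(m): print(m,round(r.current_t(),2),np.round(r.current_tool_pos(),4),np.round(r.current_q(),2),np.round(r.current_contact_force(),1),round(r.current_opening(),3))
E
python3 - <<'E'
from h import *
for p,q in((G,QG),(G-.14*RX,QG),(G-.14*RX+[0,0,.2],QG),([.42,.0,.42],quat(-.06,30))):
    s=r.inverse_kinematics(p,q); print(np.round(p,3),None if s is None else np.round(s,2))
r.move_to([.42,.2,.42],quat(0,30)); st('mid')
r.move_to(G-.14*RX+[0,0,.2],QG); st('high')
r.set_gripper(.55,40)
r.move_linear(G-.14*RX,vel=.15); st('pre')
snap('side','pre')
E
```

```text
[ 0.567 -0.24   0.09 ] [-0.71  0.82  2.13  2.46  1.16  1.69]
[ 0.428 -0.231  0.09 ] [-1.    0.83  2.39  2.23  1.36  1.5 ]
[ 0.428 -0.231  0.29 ] [-1.    0.16  2.4   1.98  1.    2.12]
[0.42 0.   0.42] [-0.13 -0.28  1.98  0.05  0.92 -1.66]
mid 1.54 [0.4199 0.2005 0.4196] [ 0.46 -0.14  1.88 -0.28  0.95 -1.  ] [-0.1  0.4 -0.9] 1.002
high 4.17 [ 0.4278 -0.2304  0.2901] [-1.    0.16  2.4   1.98  1.    2.12] [-0.5  0.1 -0.1] 0.998
pre 6.12 [ 0.4277 -0.2308  0.0906] [-1.    0.83  2.39  2.23  1.36  1.5 ] [ 0.1  0.4 -0.1] 0.552
```

View pics/pre.png

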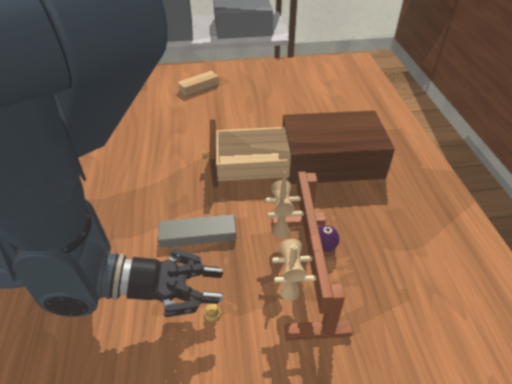

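The fingers, at about (210,283), point at the ken's handle and are clear of the insert at (212,312) and the stone. I'll go in and grip.

```bash
python3 - <<'E'
from h import *
r.move_linear(G,vel=.1); st('in')
r.set_gripper(0,60); st('gripped'); print(r.current_finger_force())
d=snap('side','grip'); t=optics.get_image('top')
cv2.imwrite('pics/grip2.png',np.hstack([cv2.resize(x[...,::-1],None,fx=2.4,fy=2.4,interpolation=2) for x in(d['pixels'][180:340,190:350],t['pixels'][120:280,250:410])]))
E
```

```text
in 7.72 [ 0.5669 -0.2405  0.0899] [-0.71  0.82  2.13  2.46  1.16  1.69] [ 0.2 -0.1  0.2] 0.548
gripped 8.09 [ 0.5672 -0.2405  0.0901] [-0.71  0.82  2.13  2.46  1.16  1.69] [0.5 0.5 0.3] 0.205
57.71926787827397
```

View pics/grip2.png

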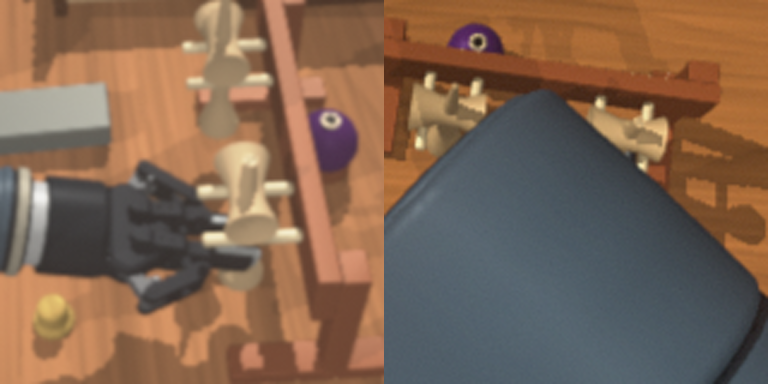

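The fingers hold the handle under the pegs (crop about (230,255)) and the ken still hangs upright. Next I raise it, draw it off and check.

```bash
python3 - <<'E'
from h import *
U=G+[0,0,.010]
r.move_linear(U,vel=.05); st('up')
f=r.current_contact_force()
if np.linalg.norm(f)<10:
    r.move_linear(U-.09*RX,vel=.08); st('out')
    r.move_linear(U-.11*RX+[0,0,.25],vel=.2); st('lift')
snap('side','lift')
E
```

```text
up 8.54 [ 0.5674 -0.2405  0.1006] [-0.71  0.79  2.14  2.46  1.14  1.71] [-0.2 -0.1 -1.1] 0.204
out 9.82 [ 0.4778 -0.2342  0.1002] [-0.87  0.79  2.31  2.33  1.28  1.6 ] [-0.4  0.6 -1.9] 0.208
lift 11.22 [ 0.4574 -0.2325  0.3493] [-0.92  0.04  2.3   1.91  0.88  2.35] [ 0.3 -0.4 -0.3] 0.201
```

View pics/lift.png

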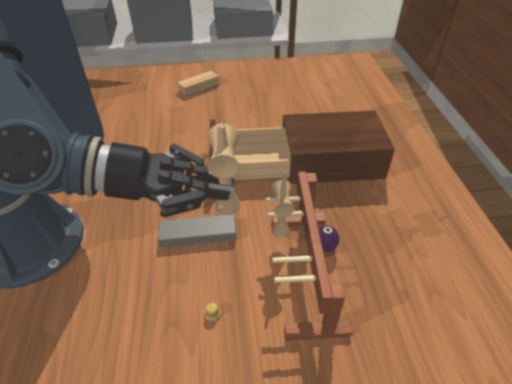

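The ken is upright in the hand at about (225,165), the sound ken still hangs at (283,208), and the vacated pegs are at (293,268). Next I swing it over the drawer and lay it down.

```bash
cat >> h.py <<'E'
DX=np.array([np.cos(.05),-np.sin(.05),0]); DO=np.array([.464,.215,.020]); QP=quat(-.05,-15)
PL=DO+.057*DX+[0,0,.0215]-.008*zax(QP)
E
python3 - <<'E'
from h import *
MID=[.40,.0,.45]; 
print(np.round(r.inverse_kinematics(MID,quat(-.06,35)),2),np.round(r.inverse_kinematics(PL+[0,0,.2],QP),2),np.round(r.inverse_kinematics(PL,QP),2))
r.move_to(MID,quat(-.06,35)); st('mid')
r.move_to(PL+[0,0,.2],QP); st('over')
d=snap('side','over'); t=snap('top','overt')
cv2.imwrite('pics/over2.png',np.hstack([d['pixels'][60:300,120:420],t['pixels'][60:300,50:350]])[...,::-1])
E
```

```text
[-0.15 -0.37  2.    0.06  0.91 -1.68] [ 0.27  0.49  1.47  0.08  1.43 -1.27] [ 0.27  0.75  1.58  0.09  1.06 -1.31]
mid 14.62 [ 0.4    -0.      0.4498] [-0.15 -0.37  2.    0.06  0.91 -1.68] [ 1.   0.1 -1.4] 0.204
over 15.82 [0.5233 0.2115 0.2503] [ 0.27  0.49  1.47  0.08  1.43 -1.28] [-0.   0.2 -0.9] 0.205
```

View pics/over2.png

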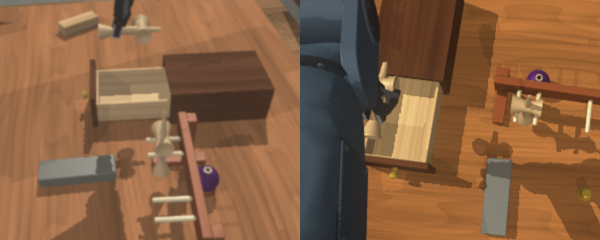

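The ken is level over the drawer, with its base to the left at crop (105,30) and its cross at (148,28). I'll check its extent numerically against the drawer, then lower it with a force check.

```bash
python3 - <<'E'
from h import *
for f in('over','overt'):
    d=dict(np.load(f'pics/{f}.npz')); P=cloud(d); H,s,V=cv2.split(cv2.cvtColor(d['pixels'],cv2.COLOR_RGB2HSV))
    q=(P-(DO+[0,0,.2])); q=np.stack([q@DX,q@np.cross([0,0,1],DX),q[...,2]],-1)
    m=(V>90)&(s>50)&(abs(q[...,2]-.02)<.06)&(abs(q[...,1])<.08)&(q[...,0]>-.05)&(q[...,0]<.25)
    k=q[m]; print(f,m.sum(),np.percentile(k,[1,99],axis=0).round(3).tolist())
    for a,b in((0,.04),(.1,.14),(.14,.2)):
        j=k[(k[:,0]>a)&(k[:,0]<b)]; 
        if len(j): print(a,len(j),j.min(0).round(3),j.max(0).round(3))
r.move_linear(PL+[0,0,.05],vel=.12); st('a')
r.move_linear(PL+[0,0,.008],vel=.05); st('b')
for k in range(5):
    z=.006-.002*k; r.move_linear(PL+[0,0,z],vel=.02); f=r.current_contact_force(); print(z,np.round(f,1))
    if f[2]>3: break
E
```

```text
over 810 [[0.013, -0.034, 0.002], [0.158, 0.033, 0.061]]
0 155 [ 0.012 -0.024  0.003] [0.039 0.008 0.038]
0.1 411 [ 0.1   -0.034 -0.001] [0.139 0.036 0.042]
0.14 44 [ 0.141 -0.011  0.013] [0.163 0.003 0.026]
overt 672 [[0.013, -0.03, 0.003], [0.161, 0.011, 0.051]]
0 255 [ 0.013 -0.019  0.002] [0.04  0.013 0.04 ]
0.1 256 [ 0.104 -0.031 -0.001] [0.14  0.006 0.042]
0.14 70 [ 0.14  -0.006  0.018] [0.166 0.005 0.028]
a 17.32 [0.5234 0.2122 0.0999] [ 0.27  0.67  1.57  0.09  1.15 -1.3 ] [-0.1  0.5  0.1] 0.208
b 18.32 [0.5232 0.2121 0.0575] [ 0.27  0.74  1.58  0.09  1.07 -1.31] [-0.6 -0.1 -0.9] 0.205
0.006 [ 0.5 -0.2 -1.4]
0.004 [ 0.1 -0.  -1. ]
0.002 [-1.3 -1.7  2.8]
0.0 [-1.5 -3.2 13.9]
```

It has touched the floor, with base, cups and stub all matching the expected extents. I'll release, lift off and look.

```bash
python3 - <<'E'
from h import *
r.move_linear(PL+[0,0,.001],vel=.02)
r.set_gripper(.45); r.sleep(.3); st('open')
r.move_linear(PL-.06*zax(QP),vel=.1); r.move_linear(PL+[0,0,.25],vel=.2); st('up')
r.move_to([.36,.1,.36],quat(0.2,0)); r.sleep(.3); st('away')
d=snap('side','rel'); t=snap('top','relt')
cv2.imwrite('pics/rel2.png',np.hstack([d['pixels'][60:300,120:420],t['pixels'][60:300,50:350]])[...,::-1])
P=cloud(d); q=P-DO; q=np.stack([q@DX,q@np.cross([0,0,1],DX),q[...,2]],-1)
m=(q[...,0]>.005)&(q[...,0]<.18)&(abs(q[...,1])<.06)&(q[...,2]>.006); print(m.sum(),np.percentile(q[m],[1,99],axis=0).round(3).tolist())
E
```

```text
open 20.2 [0.523  0.212  0.0502] [ 0.27  0.75  1.58  0.09  1.06 -1.31] [-0.2 -0.6 -0.2] 0.454
up 22.06 [0.5226 0.2119 0.298 ] [ 0.27  0.45  1.41  0.08  1.53 -1.27] [0.6 0.7 0.4] 0.448
away 23.19 [0.3605 0.1002 0.3595] [ 0.15 -0.09  1.9   0.    1.34 -1.62] [-0.4 -0.2 -0.3] 0.451
585 [[0.013, -0.033, 0.012], [0.156, 0.032, 0.043]]
```

View pics/rel2.png

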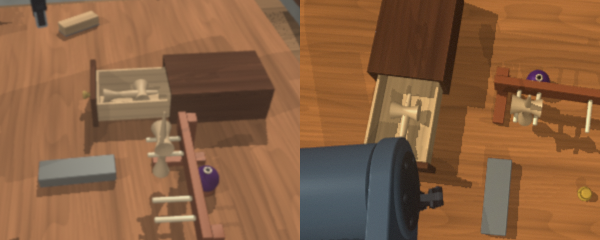

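The ken lies flat in the drawer at x 13–156 mm, y ±33 mm and at most 43 mm high. Everything else is undisturbed. Now to push the drawer shut, with closed fingers on the panel above the knob.

```bash
python3 - <<'E'
from h import *
r.set_gripper(0); Q=quat(-.05,0)
B=np.array([*(DO-.021*DX)[:2],.090])
r.move_to(B-.07*DX+[0,0,.15],Q); r.move_linear(B-.07*DX,vel=.15); st('ready')
r.move_linear(B-.02*DX,vel=.06); st('near')
r.move_linear(B+.15*DX,vel=.07); st('push')
for s in np.arange(.154,.21,.003):
    r.move_linear(B+s*DX,vel=.04); f=r.current_contact_force()@DX
    if abs(f)>12: break
print(s,f); st('end')
d=snap('side','shut'); P=cloud(d)
e=P@DX; yy=P@np.cross([0,0,1],DX); z=P[...,2]; m=(abs(z-.102)<.004)&(yy>.14)&(yy<.36)&(e>.4)&(e<.64)
print(m.sum(), np.percentile(e[m],[2,50,98]).round(3) if m.any() else '')
E
```

```text
ready 25.61 [0.3736 0.2196 0.0907] [ 0.42  0.41  2.07 -0.    0.66 -1.1 ] [0.  0.  0.6] 0.0
near 26.59 [0.4227 0.217  0.0899] [ 0.38  0.47  1.97  0.    0.7  -1.14] [-0.4  0.6  0.1] 0.001
push 29.17 [0.5928 0.2086 0.09  ] [ 0.26  0.68  1.55  0.    0.9  -1.26] [-1.   0.6  0. ] 0.004
0.18700000000000003 -30.94822064696923
end 32.17 [0.6254 0.2069 0.0898] [ 0.25  0.74  1.45  0.    0.96 -1.27] [-31.   -1.1  18.5] 0.001
162 [0.615 0.632 0.64 ]
```

Firm stop at 0.187 m of travel. I'll back off and look.

```bash
python3 - <<'E'
from h import *
p=r.current_tool_pos()
r.move_linear(p-.08*DX,vel=.12); r.move_linear(p-.1*DX+[0,0,.2],vel=.2); r.move_to([.3,0,.4],quat(0,0)); r.sleep(.3); st('away')
d=snap('side','fin'); t=snap('top','fint')
cv2.imwrite('pics/fin2.png',np.hstack([cv2.resize(x,(400,400),interpolation=2) for x in(d['pixels'][90:340,150:400],t['pixels'][20:280,80:340])])[...,::-1])
for n,D in(('S',d),('T',t)):
    P=cloud(D); e=P@DX; yy=P@np.cross([0,0,1],DX); z=P[...,2]
    for y0 in(.17,.21,.25,.29):
        m=(abs(z-.104)<.005)&(abs(yy-y0-.02)<.012)&(e>.4)&(e<.8); v=np.sort(e[m]); print(n,y0,v[:3].round(4),np.unique(v.round(3))[:22])
print('unit face e before',(np.array([.6496,.207,0])@DX).round(4),'front before',(np.array([.443,.216,0])@DX).round(4))
E
```

```text
away 35.77 [3.003e-01 2.000e-04 3.998e-01] [-0.16 -0.28  1.95  0.    1.47 -1.73] [-0.3 -0.4  0.5] 0.002
S 0.17 [0.6221 0.6228 0.6229] [0.622 0.623 0.624 0.625 0.626 0.627 0.628 0.629 0.63  0.631 0.632 0.633
 0.635 0.636 0.638 0.639 0.64  0.641 0.642 0.643 0.644 0.645]
S 0.21 [0.622  0.6227 0.623 ] [0.622 0.623 0.624 0.625 0.626 0.627 0.628 0.629 0.63  0.631 0.632 0.633
 0.634 0.635 0.636 0.638 0.639 0.64  0.641 0.642 0.643 0.644]
S 0.25 [0.6223 0.6229 0.6231] [0.622 0.623 0.624 0.625 0.626 0.627 0.628 0.629 0.63  0.631 0.632 0.633
 0.634 0.635 0.636 0.638 0.639 0.64  0.641 0.642 0.643 0.645]
S 0.29 [0.6216 0.6223 0.6226] [0.622 0.623 0.624 0.625 0.626 0.627 0.628 0.629 0.63  0.631 0.632 0.633
 0.634 0.635 0.636 0.638 0.639 0.64  0.642 0.643 0.644 0.645]
T 0.17 [0.6228 0.623  0.6231] [0.623 0.624 0.625 0.626 0.627 0.628 0.629 0.63  0.631 0.632 0.633 0.634
 0.635 0.636 0.637 0.638 0.639 0.64  0.641 0.642 0.643 0.644]
T 0.21 [0.6227 0.623  0.623 ] [0.623 0.624 0.625 0.626 0.627 0.628 0.629 0.63  0.631 0.632 0.633 0.634
 0.635 0.636 0.637 0.638 0.639 0.64  0.641 0.642 0.643 0.644]
T 0.25 [0.6223 0.6231 0.6233] [0.622 0.623 0.624 0.625 0.626 0.627 0.628 0.629 0.63  0.631 0.632 0.633
 0.634 0.635 0.636 0.637 0.638 0.639 0.64  0.641 0.642 0.643]
T 0.29 [0.6228 0.623  0.6231] [0.623 0.624 0.625 0.626 0.627 0.628 0.629 0.63  0.631 0.632 0.633 0.634
 0.635 0.636 0.637 0.638 0.639 0.64  0.641 0.642 0.643 0.644]
unit face e before 0.6384 front before 0.4317
```

View pics/fin2.png

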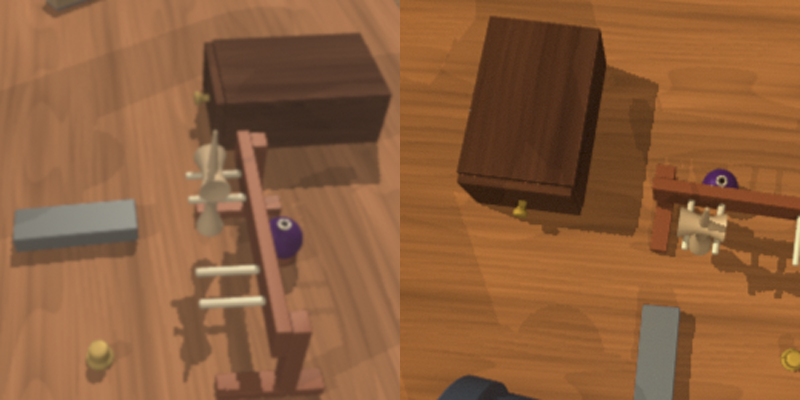

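The panel front is 16 mm ahead of the unit face and the panel is 15 mm thick, so the drawer is shut. The sound ken and the bystanders haven't moved.

```bash
python3 -c "
from h import *
print(r.hand_in())"
```

```text
the job is handed in; nothing more can be done
None
```

I laid the broken ken flat in the rejects drawer, pushed the drawer shut, saw the sound ken and the other items unmoved in the final images, and handed the job in at about 36 s; no verdict was returned.

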